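Oak blank held in the sawing board, hard against fence and length stop

ROBOT

A 6-joint arm with a two-finger parallel gripper is mounted at the origin on the work surface. World frame = base frame: x ahead of the robot, y to its left, z up, the work surface at z = 0. Lengths are in m, angles in rad, forces in N, time in s.
With the tool pointing down it reaches from about 0.3 to 0.875 m from the base axis. Payload 6.4 kg.
Tool frame: the origin (TCP) lies midway between the tips of the shut fingers; the grasp point (between the pads) lies 19 mm behind it; z points along the fingers, y is the direction in which the jaws open and shut (so a half turn about z gives the same grasp; the last joint's range is limited). The gripper opens to 85 mm and grips with 20 to 120 N. Pads are 22 mm wide; open, the fingers measure 114 mm over their backs; the gripper's body (76 mm by 85 mm) begins 54 mm behind the grasp point. The pads swing forward as they close: fully open they stand 13 mm farther back than shut.
Start: joints at [-1.455, 0.181, 1.607, -0, 1.354, -0.206], TCP at [0.182, -0.545, 0.231] pointing down, gripper open.
Joint ranges: [-2.99, 2.99], [-0.89, 2.07], [0.3, 2.58], [-1.14, 4.28], [0, 2.63], [-3.12, 3.12]. Speed limits (rad/s): [2.57, 2.57, 3.01, 3.14, 3.14, 3.14].

INTERFACE

Orientations are given as a unit quaternion [w, x, y, z].
In Python, from bench import get_obs, camera, hand_in gives the robot as it stands.
- The arm moves only by the tool drive_tool, never from a script. Its argument "deltas" is a list of rows, each a list of 2 entries, a list of its own where there are three numbers: the shift along the world's x, y, z in m, then the turn about the world's z in rad. A call has 1 to 10 rows; each row shifts and turns the pose as measured when the row begins; what a row does not reach is not made up. A row lasts 1/10 s, in which the tool goes at most 50 mm and 8.59 degrees, less where a joint would pass 70% of its speed; a pose out of reach is approached as far as the arm can. A call is refused whole if a number of a shift passes 0.05 or a number of a turn 0.15, either way. A call with a gripper value outside its range is refused whole. "gripper" is the opening, from 0 (shut) to 1 (fully open), set as the call begins (left out, the last holds). The fingers move at their own pace and stop on an object; the grip force is fixed at half the most. Time passes only in rows, so rows that do not move let the fingers close. It gives the time, the measured TCP pose, the force and the opening at its end, in the units of the state.
- get_obs(): the state, without advancing time (a new reading comes with each control period).
- camera(name): name is "side" or "top"; returns a dict with "frame" (420x560x3 uint8, red, green, blue), "fx", "fy", "cx", "cy" (pixels), "k1" (the pictures are not rectified: a ray, as slopes to the right and down, at radius r is drawn at 1 + k1 r^2 times it, then the intrinsics apply), "eye" and "attitude" of the camera in the world. Camera axes: x right, y down, z forward; pixel columns grow to the right and rows downward; lengths in m; the calibration is good to about 2 mm. A picture is of the moment at which its call begins. There is no depth.
- hand_in(): hands the job in, once; it reports no verdict.
The state is a dict: "time_s": time; "q": joint angles; "dq": joint speeds; "joint_efforts": joint torques, N m; "eef_pos": TCP position; "eef_rot": TCP orientation; "wrist_force": force on the tool from outside, world axes, zero at the start; "torque": the same for the moment, N m; "opening": opening from 0.0 (shut) to 1.0 (fully open).
Only numpy, scipy, OpenCV 4.12 (cv2) and the standard library are available. Lean on these libraries where they do the work, as an engineer would, in place of code of your own. Each camera call takes 0.05 s, during which the arm holds its last target.

TASK

Take the loose lid off the storage box by its knob and set it down flat on the clear bench, then take out the oak blank and lay it flat on the sawing board with its long side along the fence and its end at the length stop. Press it firmly home against both the fence and the stop and finish like that: the program ends still gripping the blank and pushing it against both at once, ready for the saw, without letting go. Do not drop the lid or the blank, and leave everything else on the bench where it is.

Things in the scene. Friction and masses are not known exactly. Their poses are not given: they have to be found in the camera images.
- box: Open wooden storage box, fixed to the bench, 176 (x) x 156 (y) x 72 mm high outside, walls and floor 8 mm thick. Origin: centre of its underside, on the bench; z up. It stands on the left or the right half of the bench, the sawing board on the other. The bench between the two, 0.42 to 0.62 m ahead of the robot, is clear.
- lid: Loose plywood lid of the box, about 0.22 kg: panel 184 (x) x 164 (y) x 9 mm, under it two battens 130 x 12 mm, 8 mm deep, at x = +-70 mm, that drop inside the box (4 to 5 mm play). Origin: centre, level with the battens' undersides (at bench height when it lies on the bench, 64 mm above it when on the box); z up.
- knob: Turned wooden knob fixed at the centre of the lid: round, 32 mm diameter, 22 mm high, on a thin neck. Origin: the middle of the knob, 40 mm above the lid's origin; its top is 11 mm above this point, the lid's upper face 23 mm below it.
- blank: Oak blank, a plain bar 120 mm long (its x) x 40 mm wide (its y) x 50 mm high (its z), about 0.17 kg. Origin: centre of its underside. At the start it lies on the floor of the box under the lid, its length roughly along the box's x, with at least 25 mm free on either long side. The two ends are alike.
- board: Sawing board fixed to the bench: plywood base 150 (x) x 260 (y) x 15 mm. Origin: centre of its underside, on the bench; z up. The blank is to lie on its upper face (z = 15 mm), long side along the board's y. Planed wood: the blank slides on it, the fence and the stop with a friction coefficient of about 0.4.
- fence: Rigid wooden fence along the whole of the board's y, 24 mm thick, 20 mm high above the board's upper face (a finger on the blank's fence side must stay above it), with a narrow saw slot at y = -60 mm. Origin: on its working face (looks to the board's -x), mid-length, at the board's upper face, 45 mm from the board's centre along x. Axes as the board's.
- stop: Length stop clamped on the fence, at a varying place: wooden block 39 (x) x 35 (y) x 20 mm high in front of the fence, under a metal plate (top 28 mm above the board's face) and a black knob (top 45 mm) over the fence. Rigid. Origin: the corner where its face (looks to -y) meets the fence's face, at the board's upper face. Axes as the board's: the blank belongs at x -40 to 0, y -120 to 0 mm here.
- plane: Bystander: steel bench plane, 245 mm long, at the back. Origin: on its sole, 47 mm from the heel.
- saw: Bystander: tenon saw lying flat, 365 mm long, at the back. Origin: at bench height under the blade, 75 mm from its tip.
- square: Bystander: try square lying flat, 115 mm stock and 150 mm blade, beyond the clear space. Origin: centre of the stock's underside.
- pencil: Bystander: flat carpenter's pencil, 170 mm long, between the robot and the clear space. Origin: centre of its underside.
- mallet: Bystander: wooden mallet lying on its side, 310 mm long, near the robot on its right. Origin: at bench height under the end of its handle.
- offcut: Bystander: short oak offcut 60 x 45 x 25 mm lying on the bench beyond the clear space. Origin: centre of its underside.
- tape: Bystander: grey tape measure 66 x 34 x 60 mm, near the robot on its left. Origin: centre of its underside.

How it is judged:
On the way, in this order (a step that is already met when the one before it is completed fails the run):
1. the lid is lifted off the box by its knob (z of lid in the frame of box above 0.074 m and contact force between the fingers and knob above 0.5 N), for 0.05 s.
2. the lid lies flat on the bench, off the box and the sawing board, and is released (height (world z) of lid below 0.006 m and angle between lid's own z axis and vertical below 0.06 rad and contact force between the fingers and lid below 0.1 N and contact force between lid and box below 0.1 N and contact force between lid and board below 0.1 N and linear speed of lid below 0.03 m/s), for 0.3 s.
3. the blank is lifted clear out of the box (z of blank in the frame of box above 0.075 m and contact force between the fingers and blank above 0.5 N), for 0.05 s.
At the end, for the whole second after the job is handed in: For the last second the fingers hold the blank still, pressed over 2 N on fence and over 2 N on stop, flat on the board in the corner (5 mm, 4 mm in height, 0.06 rad level, 0.05 rad to the fence); the lid lies released, flat (6 mm, 0.06 rad) and still on the bench, off box and board (all of step 2 and contact force between blank and fence above 2 N and contact force between blank and stop above 2 N and contact force between the fingers and blank above 1 N and x of blank in the frame of stop between -0.025 and -0.015 m and y of blank in the frame of stop between -0.065 and -0.055 m and z of blank in the frame of stop between -0.004 and 0.004 m and angle between blank's own z axis and vertical below 0.06 rad and angle between the x axis of blank and the y axis of board, either way round below 0.05 rad and linear speed of blank below 0.02 m/s); the arm keeps its last pose, push and grip.
It fails at once if a bystander is moved more than 30 mm (distance of any of plane, saw, square, pencil, mallet, offcut, tape from where it was at the start of the episode above 0.03 m).
It fails at once if the lid is dropped or thrown (linear speed of lid above 0.6 m/s and contact force between the fingers and lid below 0.05 N).
It fails at once if the blank is dropped or thrown (linear speed of blank above 0.6 m/s and contact force between the fingers and blank below 0.05 N).
It also fails if it takes over 70 s, if anything falls off the work surface, if the arm or the gripper's body presses on something with over 40 N, if the wrist force passes 120 N, or if a joint passes its speed limit or range.

## Working session

There is one attempt and no reset: what is moved stays moved. The work goes in short steps, Python scripts to look and compute and a tool call to move; the robot and the scene stay as the last step left them, time stands still between calls to the robot, and variables do not carry over. Pictures are saved under pics/ and viewed, and the job is handed in when it is done.

Besides the shell and the picture viewer there is one more tool, called after "Call:" by a JSON object that holds its "method" and its "body", one argument or row to a line. drive_tool: Moves the arm, as the interface text tells. Its arguments: {"type":"object","properties":{"deltas":{"type":"array","items":{"type":"array"}},"gripper":{"type":"number"}},"required":["deltas"]}

```bash
mkdir -p pics; ls
cat > h.py <<'E'
import numpy as np, cv2
from bench import get_obs, camera, hand_in
from scipy.spatial.transform import Rotation as R
def snap(n,f):
    c=camera(n); cv2.imwrite('pics/'+f,c['frame'][:,:,::-1]); np.save('pics/'+f[:-4]+'.npy',c,allow_pickle=True); return c
def rot(c):
    a=np.array(c['attitude'],float)
    return a if a.shape==(3,3) else R.from_quat(a[[1,2,3,0]]).as_matrix()
def und(c,u,v):
    d=np.array([(u-c['cx'])/c['fx'],(v-c['cy'])/c['fy']]); s=d.copy()
    for _ in range(30): s=d/(1+c['k1']*(s@s))
    return s
def pix2plane(c,u,v,z):
    s=und(c,u,v); r=rot(c)@np.array([s[0],s[1],1.]); e=np.array(c['eye']); return e+r*(z-e[2])/r[2]
def proj(c,p):
    q=rot(c).T@(np.array(p,float)-np.array(c['eye'])); s=q[:2]/q[2]; s=s*(1+c['k1']*(s@s)); return np.array([c['cx']+c['fx']*s[0],c['cy']+c['fy']*s[1]])
E
python3 - <<'E'
from h import *
print(get_obs())
for n in ['top','side']:
    c=snap(n,n+'0.png'); print({k:v for k,v in c.items() if k!='frame'})
E
```

```text
pics
{'time_s': 0.0, 'q': array([-1.45529176e+00,  1.81545365e-01,  1.60802635e+00,  7.16320493e-06,
        1.35380205e+00, -2.06337254e-01]), 'dq': array([-0.00072538,  0.00146461, -0.00057293,  0.00049112,  0.00028437,
        0.00104791]), 'joint_efforts': array([-1.09778768e-03, -4.44867039e+01, -3.51337624e+01, -3.48129824e-04,
        9.07418726e-03, -5.02230876e-05]), 'eef_pos': array([ 0.18181298, -0.5449061 ,  0.23037286]), 'eef_rot': array([-8.89482601e-04,  9.87079880e-01,  1.60226457e-01,  4.39253792e-05]), 'wrist_force': array([ 0.15916826, -0.18232737,  0.30980913]), 'torque': array([0.02270601, 0.03942785, 0.04107571]), 'opening': 1.00176121721234}
{'fx': 381.5384855913072, 'fy': 381.5384855913072, 'cx': 277.1438193795084, 'cy': 215.71653494974584, 'k1': -0.09539462049967277, 'eye': array([0.45453809, 0.03181231, 1.13752758]), 'attitude': array([-0.01882213,  0.71092404, -0.70236962,  0.03016054])}
{'fx': 429.83616564049345, 'fy': 429.83616564049345, 'cx': 286.89242421177954, 'cy': 214.39789365120018, 'k1': -0.046198868643371804, 'eye': array([0.47111604, 0.6255999 , 0.84983523]), 'attitude': array([ 0.01660685, -0.05640955,  0.94105727, -0.33309666])}
```

View pics/top0.png

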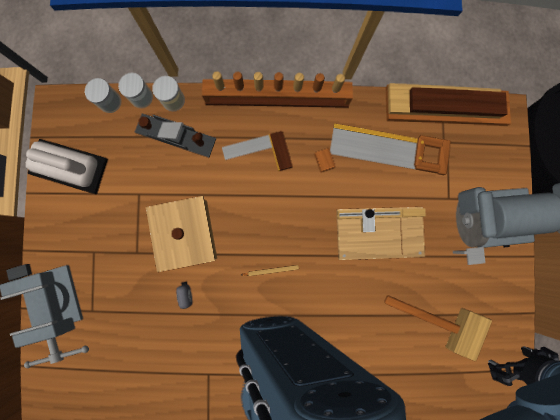

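View pics/side0.png

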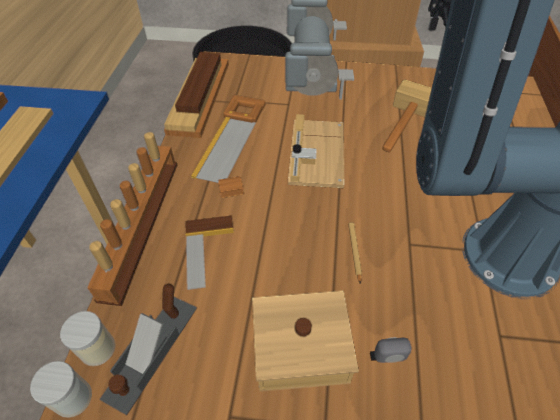

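Run:
```python
import cv2
a=cv2.imread('pics/top0.png');b=cv2.imread('pics/side0.png')
cv2.imwrite('pics/z1.png',cv2.resize(a[195:275,325:435],None,fx=7,fy=7,interpolation=cv2.INTER_CUBIC))
cv2.imwrite('pics/z2.png',cv2.resize(a[185:285,130:230],None,fx=6,fy=6,interpolation=cv2.INTER_CUBIC))
cv2.imwrite('pics/z3.png',cv2.resize(b[105:200,275:360],None,fx=6,fy=6,interpolation=cv2.INTER_CUBIC))
```

```text
(no output)
```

View pics/z1.png

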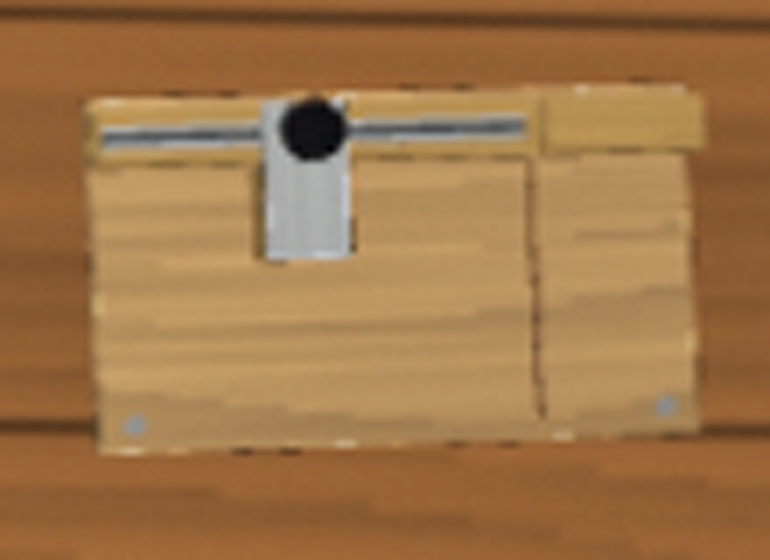

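View pics/z2.png

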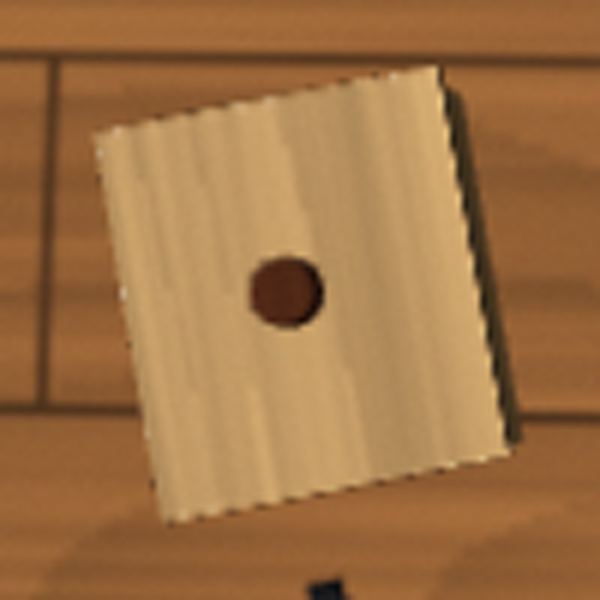

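View pics/z3.png

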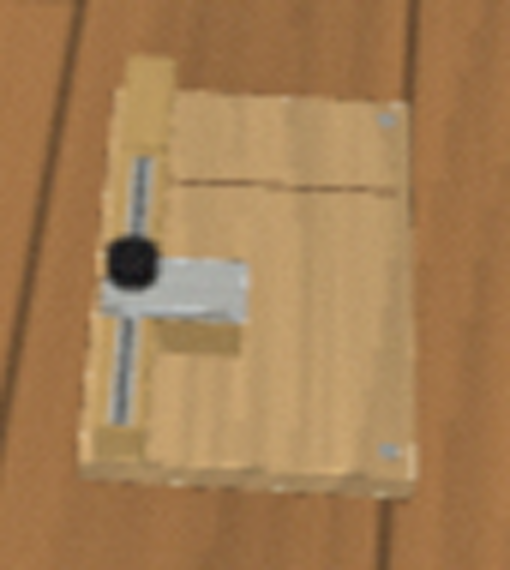

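```bash
cat > fit.py <<'E'
from h import *
from scipy.optimize import least_squares
T=np.load('pics/top0.npy',allow_pickle=True).item();S=np.load('pics/side0.npy',allow_pickle=True).item()
def t1(u,v):return np.array([(u-3)/7+325,(v-3)/7+195])
def t2(u,v):return np.array([(u-2.5)/6+130,(v-2.5)/6+185])
def s3(u,v):return np.array([(u-2.5)/6+275,(v-2.5)/6+105])
def w(p,L): c,s=np.cos(p[2]),np.sin(p[2]); return np.array([p[0]+c*L[0]-s*L[1],p[1]+s*L[0]+c*L[1],L[2]])
obs=[(T,[-.075,.13,.015],t1(98,452)),(T,[-.075,-.13,.015],t1(699,432)),(T,[.069,.13,.035],t1(85,103)),(T,[.045,-.13,.035],t1(706,149)),
(S,[-.075,.13,.015],s3(413,474)),(S,[-.075,-.13,.015],s3(408,103)),(S,[.045,-.13,.035],s3(165,150) if 0 else s3(170,57+3))]
obs=obs[:-1]
st=[(T,[.006,.035,.043],t1(266,262)),(T,[.006,0,.043],t1(352,259)),(S,[.006,0,.043],s3(248,263)),(S,[.006,.035,.043],s3(245,322))]
def f(p):
    r=[proj(c,w(p,L))-o for c,L,o in obs]
    r+=[proj(c,w(p,[L[0],L[1]+p[3],L[2]]))-o for c,L,o in st]
    return np.concatenate(r)
q=least_squares(f,[.5,-.2,0,0],loss='soft_l1');p=q.x
print('board',p,'res\n',f(p).reshape(-1,2).round(2))
print('stop',w(p,[.045,p[3],.015]))
lo=[(T,a,t2(*b)) for a,b in [([.092,.082,.081],(95,133)),([.092,-.082,.081],(440,66)),([-.092,-.082,.081],(510,453)),([-.092,.082,.081],(165,523))]]
lo+=[(S,a,np.array(b)) for a,b in [([.092,-.082,.081],(253,297)),([-.092,-.082,.081],(344,292)),([-.092,.082,.081],(355,372)),([.092,.082,.081],(258,378))]]
lo+=[(T,[0,0,.115],t2(287,291)),(S,[0,0,.115],np.array([303.5,323.]))]
g=lambda p:np.concatenate([proj(c,w(p,L))-o for c,L,o in lo])
q=least_squares(g,[.4,.3,.2],loss='soft_l1');print('lid',q.x,'\n',g(q.x).reshape(-1,2).round(2))
for n,uv in [('pencil',(243,275)),('pencil',(299,266)),('square',(289,168)),('square',(224,158)),('offcut',(332,168)),('tape',(184,294))]: print(n,pix2plane(T,*uv,0))
E
python3 fit.py
```

```text
board [ 0.48629362 -0.29471294  0.04059592  0.02750387] res
 [[-0.1   0.19]
 [-0.15 -0.08]
 [ 1.07  0.76]
 [-0.52 -0.08]
 [ 0.82  0.24]
 [ 0.95 -0.28]
 [-0.33 -1.12]
 [-0.72 -1.06]
 [-0.22 -0.37]
 [-0.16 -1.47]]
stop [ 0.53014031 -0.26540541  0.015     ]
lid [0.47555035 0.2858529  0.19841463] 
 [[-0.08 -0.41]
 [-0.24 -0.11]
 [-0.36  0.59]
 [-0.88 -0.31]
 [-0.04 -1.15]
 [ 0.1  -2.49]
 [ 3.84 -1.86]
 [-1.96  0.46]
 [-1.03 -0.04]
 [ 0.21  0.41]]
pencil [0.35631526 0.11311983 0.        ]
pencil [ 0.38470215 -0.05263957  0.        ]
square [ 0.6785625  -0.02014277  0.        ]
square [0.70661815 0.17686072 0.        ]
offcut [ 0.68076855 -0.15070081  0.        ]
tape [0.29750403 0.28744756 0.        ]
```

Call:
{"method": "drive_tool", "body": {
  "deltas": [
    [[0.02,0.04,0],0],
    [[0.02,0.04,0],0],
    [[0.02,0.04,0],0],
    [[0.02,0.04,0],-0.02],
    [[0.02,0.04,0],-0.02],
    [[0.02,0.04,0],-0.02],
    [[0.02,0.04,0],-0.02],
    [[0.02,0.04,0],-0.02],
    [[0.02,0.04,0],-0.02],
    [[0.02,0.04,0],0]
  ],
  "gripper": 1.0
}}

```text
time_s: 1.1
eef_pos: [0.3819, -0.1319, 0.226]
eef_rot: [-0.003, 0.996, 0.092, 0.0]
wrist_force: [0.2, -0.3, -0.4]
opening: 0.997
```

Call:
{"method": "drive_tool", "body": {
  "deltas": [
    [[0.01,0.045,0],0],
    [[0.01,0.045,0],0],
    [[0.01,0.045,0],0],
    [[0.01,0.045,0],0],
    [[0.01,0.045,0],0],
    [[0.01,0.045,0],0],
    [[0.01,0.045,0],0],
    [[0.01,0.045,0],0],
    [[0.01,0.04,0],0],
    [[0.003,0.015,0],0]
  ]
}}

```text
time_s: 2.1
eef_pos: [0.4739, 0.305, 0.2243]
eef_rot: [-0.003, 0.996, 0.094, 0.0]
wrist_force: [1.0, -0.3, -0.0]
opening: 1.001
```

```bash
python3 -c "
from h import *
o=get_obs();print(o['eef_pos'],o['eef_rot'],o['q'])"
```

```text
[0.47393745 0.30498734 0.22427474] [-2.71298240e-03  9.95526362e-01  9.44448336e-02  2.75949311e-04] [0.35828658 0.15969432 1.64590767 0.00524074 1.33404665 1.73868636]
```

Call:
{"method": "drive_tool", "body": {
  "deltas": [
    [[0.002,-0.019,-0.02],0.01],
    [[0,0,-0.03],0],
    [[0,0,-0.03],0],
    [[0,0,-0.02],0],
    [[0,0,0],0]
  ]
}}

```text
time_s: 2.6
eef_pos: [0.4747, 0.2863, 0.1203]
eef_rot: [-0.002, 0.995, 0.102, -0.0]
wrist_force: [-0.8, -0.7, 0.0]
opening: 0.999
```

```bash
python3 -c "
from h import *
snap('top','t1.png');snap('side','s1.png')
o=get_obs();print(o['eef_pos'],o['eef_rot'])
a=cv2.imread('pics/t1.png')[150:300,100:260];b=cv2.imread('pics/s1.png')[220:400,220:400]
cv2.imwrite('pics/c1.png',np.hstack([cv2.resize(a,(400,375)),cv2.resize(b,(375,375))]))"
```

```text
[0.47671704 0.2870946  0.12332214] [-0.00266535  0.99476564  0.10212826  0.00200677]
```

View pics/c1.png

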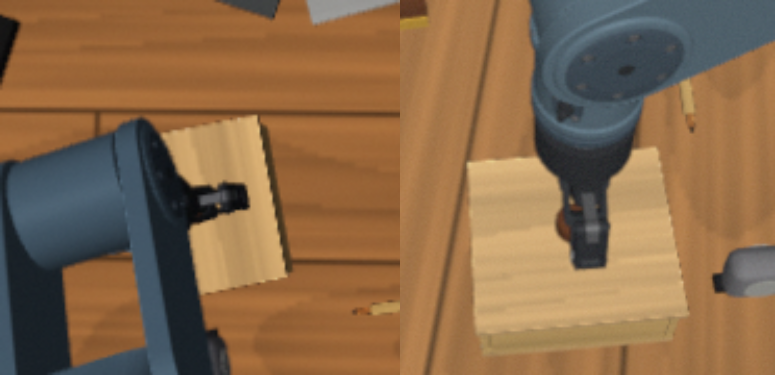

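```bash
python3 -c "
from h import *
S=np.load('pics/s1.npy',allow_pickle=True).item()
for d in (.0425,.057):
  for z in (.134,.155):
    print(d,z,(proj(S,[.4755-.2*d,.2865+.98*d,z])-220)*2.083+[400,0])
print((proj(S,[.4755,.2858,.104])-220)*2.083+[400,0])
"
```

```text
0.0425 0.134 [580.69751653 253.75317752]
0.0425 0.155 [581.80397954 243.58277756]
0.057 0.134 [582.66237552 270.55679435]
0.057 0.155 [583.82850007 260.65680944]
[573.97900575 220.65938874]
```

```bash
python3 -c "
from h import *
T=np.load('pics/t1.npy',allow_pickle=True).item();o=get_obs();print(o['eef_pos'])
for d in (.0425,.057):
  for z in (.134,.155): print(d,z,proj(T,[.476+.2*d,.2865-.98*d,z]))
a=cv2.imread('pics/t1.png')[205:255,160:220];b=cv2.imread('pics/s1.png')[300:355,270:330]
cv2.imwrite('pics/c2.png',np.hstack([cv2.resize(a,(400,400)),cv2.resize(b,(400,400))]))
"
```

```text
[0.47671704 0.2870946  0.12332214]
0.0425 0.134 [190.14117207 229.68552635]
0.0425 0.155 [188.43066912 229.41878944]
0.057 0.134 [195.53115161 228.65808129]
0.057 0.155 [193.93356118 228.36965701]
```

View pics/c2.png

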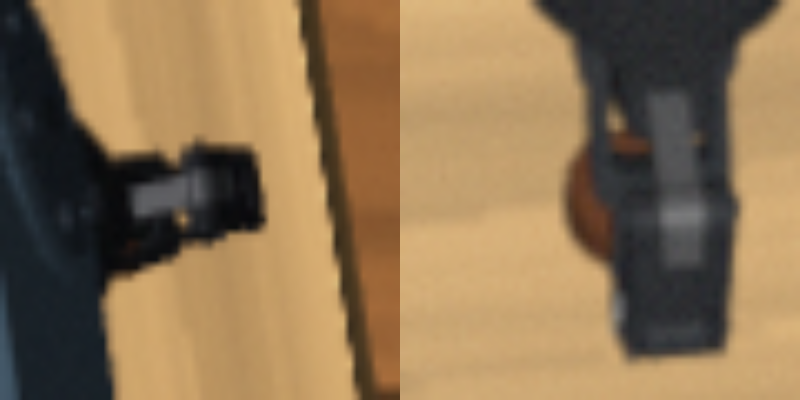

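Call:
{"method": "drive_tool", "body": {
  "deltas": [
    [[0.002,0,-0.02],0],
    [[0,0,-0.013],0],
    [[0,0,0],0],
    [[0,0,0],0]
  ]
}}

```text
time_s: 3.1
eef_pos: [0.4828, 0.2878, 0.0956]
eef_rot: [-0.004, 0.995, 0.102, 0.007]
wrist_force: [0.1, -0.3, 0.2]
opening: 0.997
```

Call:
{"method": "drive_tool", "body": {
  "deltas": [
    [[-0.004,-0.001,-0.007],0]
  ]
}}

```text
time_s: 3.2
eef_pos: [0.4805, 0.2873, 0.0904]
eef_rot: [-0.004, 0.995, 0.102, 0.009]
wrist_force: [0.0, 0.1, -0.2]
opening: 0.995
```

Call:
{"method": "drive_tool", "body": {
  "deltas": [
    [[0,0,0],0]
  ]
}}

```text
time_s: 3.3
eef_pos: [0.4795, 0.2871, 0.0899]
eef_rot: [-0.004, 0.995, 0.102, 0.008]
wrist_force: [0.2, 0.1, -0.3]
opening: 1.001
```

Call:
{"method": "drive_tool", "body": {
  "deltas": [
    [[0,0,0],0]
  ]
}}

```text
time_s: 3.4
eef_pos: [0.4798, 0.2873, 0.0904]
eef_rot: [-0.004, 0.995, 0.102, 0.008]
wrist_force: [-0.1, -0.5, -0.5]
opening: 1.003
```

Call:
{"method": "drive_tool", "body": {
  "deltas": [
    [[-0.002,-0.001,-0.003],0],
    [[0,0,0],0]
  ]
}}

```text
time_s: 3.6
eef_pos: [0.4777, 0.2864, 0.0877]
eef_rot: [-0.004, 0.995, 0.102, 0.009]
wrist_force: [-0.4, 1.0, -0.2]
opening: 1.002
```

Call:
{"method": "drive_tool", "body": {
  "deltas": [
    [[0,0,0],0],
    [[0,0,0],0],
    [[0,0,0],0],
    [[0,0,0],0],
    [[0,0,0],0],
    [[0,0,0],0],
    [[0,0,0],0],
    [[0,0,0],0]
  ],
  "gripper": 0.0
}}

```text
time_s: 4.4
eef_pos: [0.4781, 0.2865, 0.0881]
eef_rot: [-0.004, 0.995, 0.102, 0.009]
wrist_force: [-0.1, -0.1, 1.0]
opening: 0.353
```

Call:
{"method": "drive_tool", "body": {
  "deltas": [
    [[0,0,0.005],0],
    [[0,0,0.01],0],
    [[0,0,0.015],0],
    [[0,0,0.015],0],
    [[0,0,0],0]
  ]
}}

```text
time_s: 4.9
eef_pos: [0.4769, 0.2861, 0.1353]
eef_rot: [-0.004, 0.995, 0.102, 0.008]
wrist_force: [-0.0, 0.0, -2.9]
opening: 0.356
```

```bash
python3 -c "
from h import *
snap('side','s2.png');o=get_obs();print(o['eef_pos'],o['eef_rot'],o['wrist_force'])"
```

```text
[0.47626168 0.28584462 0.13414885] [-0.003693    0.99474494  0.10208199  0.00693783] [ 1.08940565  0.08924003 -1.7632043 ]
```

View pics/s2.png

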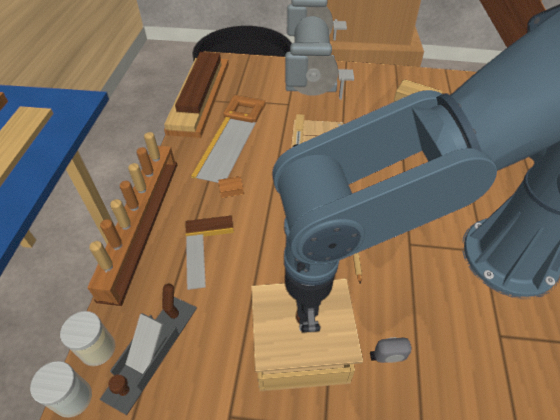

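Call:
{"method": "drive_tool", "body": {
  "deltas": [
    [[0.005,-0.01,0.005],0],
    [[0.005,-0.025,0],0],
    [[0.005,-0.035,0],0],
    [[0.005,-0.04,0],0],
    [[0.005,-0.04,0],0],
    [[0.005,-0.04,0],0],
    [[0.005,-0.035,0],0],
    [[0.005,-0.025,0],0],
    [[0.005,-0.015,0],0],
    [[0.003,-0.005,0],0]
  ]
}}

```text
time_s: 5.95
eef_pos: [0.5218, -0.0002, 0.1359]
eef_rot: [-0.003, 0.995, 0.103, 0.004]
wrist_force: [0.6, -0.1, -1.5]
opening: 0.356
```

Call:
{"method": "drive_tool", "body": {
  "deltas": [
    [[0,0,0],0],
    [[0,0,0],0]
  ]
}}

```text
time_s: 6.15
eef_pos: [0.5214, -0.001, 0.1352]
eef_rot: [-0.003, 0.995, 0.102, 0.003]
wrist_force: [-0.3, 0.2, -1.8]
opening: 0.354
```

Call:
{"method": "drive_tool", "body": {
  "deltas": [
    [[0,0,-0.01],0],
    [[0,0,-0.02],0],
    [[0,0,-0.025],0],
    [[0,0,-0.02],0],
    [[0,0,-0.015],0],
    [[0,0,-0.01],0],
    [[0,0,-0.003],0],
    [[0,0,0],0]
  ]
}}

```text
time_s: 6.95
eef_pos: [0.5185, 0.0066, 0.0252]
eef_rot: [-0.004, 0.994, 0.107, 0.002]
wrist_force: [0.3, -0.1, -1.7]
opening: 0.351
```

Call:
{"method": "drive_tool", "body": {
  "deltas": [
    [[0,0,0],0]
  ]
}}

```text
time_s: 7.05
eef_pos: [0.5188, 0.0068, 0.0255]
eef_rot: [-0.004, 0.994, 0.108, 0.002]
wrist_force: [-0.0, -0.1, -1.7]
opening: 0.355
```

Call:
{"method": "drive_tool", "body": {
  "deltas": [
    [[0,0,-0.002],0],
    [[0,0,0],0]
  ]
}}

```text
time_s: 7.25
eef_pos: [0.5201, 0.0068, 0.0249]
eef_rot: [-0.004, 0.994, 0.108, 0.004]
wrist_force: [0.3, 1.1, -1.1]
opening: 0.355
```

Call:
{"method": "drive_tool", "body": {
  "deltas": [
    [[0,0,-0.001],0],
    [[0,0,0],0]
  ]
}}

```text
time_s: 7.45
eef_pos: [0.5209, 0.0065, 0.0248]
eef_rot: [-0.003, 0.994, 0.108, 0.005]
wrist_force: [-0.1, 1.0, -1.8]
opening: 0.358
```

Call:
{"method": "drive_tool", "body": {
  "deltas": [
    [[0,0,-0.002],0],
    [[0,0,-0.001],0]
  ]
}}

```text
time_s: 7.65
eef_pos: [0.5213, 0.0063, 0.024]
eef_rot: [-0.003, 0.994, 0.108, 0.005]
wrist_force: [-7.3, 0.8, 12.0]
opening: 0.351
```

Call:
{"method": "drive_tool", "body": {
  "deltas": [
    [[0,0,0],0],
    [[0,0,0],0],
    [[0,0,0],0],
    [[0,0,0],0],
    [[0,0,0],0],
    [[0,0,0],0]
  ],
  "gripper": 1.0
}}

```text
time_s: 8.25
eef_pos: [0.5225, 0.0059, 0.0248]
eef_rot: [-0.003, 0.994, 0.108, 0.006]
wrist_force: [0.9, 0.2, -0.2]
opening: 0.997
```

Call:
{"method": "drive_tool", "body": {
  "deltas": [
    [[0,0,0.01],0],
    [[0,0,0.02],0],
    [[0,0,0.03],0],
    [[0,0,0.04],0],
    [[0,0,0.04],0],
    [[0,0,0.03],0]
  ]
}}

```text
time_s: 8.85
eef_pos: [0.517, 0.007, 0.1982]
eef_rot: [-0.005, 0.994, 0.107, 0.0]
wrist_force: [1.1, 0.2, -0.7]
opening: 0.997
```

Move aside toward the front so that both the box interior and the lid can be seen.

Call:
{"method": "drive_tool", "body": {
  "deltas": [
    [[-0.02,-0.03,0.02],0],
    [[-0.02,-0.04,0.01],0],
    [[-0.02,-0.04,0],0],
    [[-0.01,-0.04,0],0]
  ]
}}

```text
time_s: 9.25
eef_pos: [0.4488, -0.1435, 0.24]
eef_rot: [-0.001, 0.994, 0.113, 0.008]
wrist_force: [0.7, -0.6, -0.0]
opening: 0.998
```

```bash
python3 -c "
from h import *
snap('top','t3.png');snap('side','s3.png')
a=cv2.imread('pics/t3.png')[180:290,130:330];b=cv2.imread('pics/s3.png')[270:400,240:380]
cv2.imwrite('pics/z4.png',cv2.resize(a[0:110,0:110],None,fx=5.4,fy=5.4,interpolation=cv2.INTER_CUBIC))
cv2.imwrite('pics/z5.png',cv2.resize(b,None,fx=4.5,fy=4.5,interpolation=cv2.INTER_CUBIC))
"
```

```text
(no output)
```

View pics/t3.png

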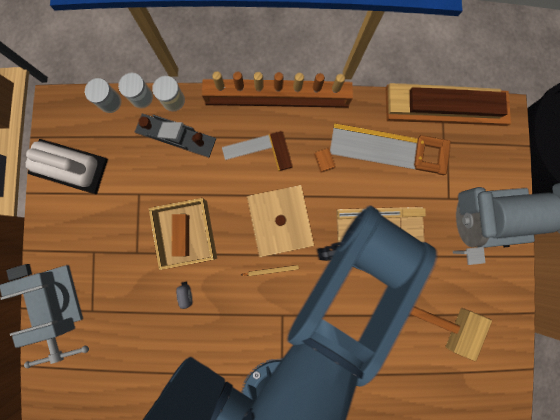

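View pics/z4.png

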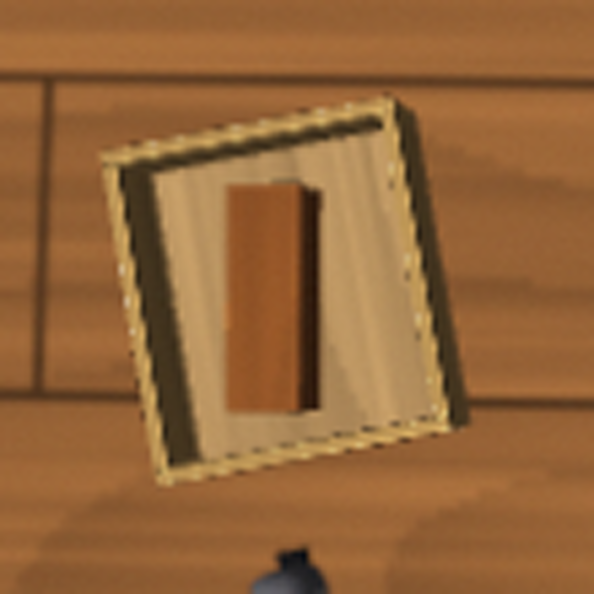

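View pics/z5.png

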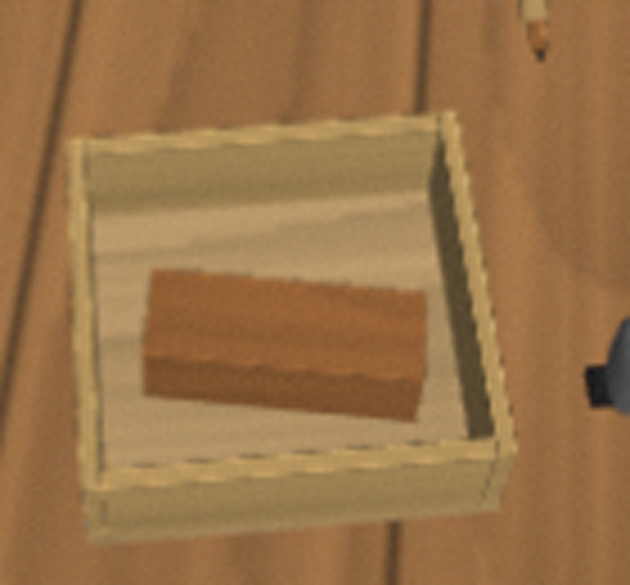

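View pics/s3.png

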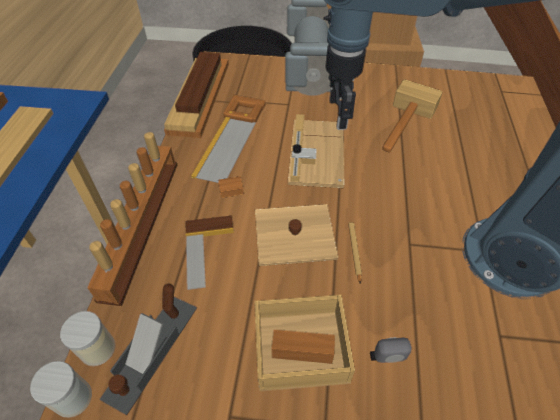

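```bash
cat > fit2.py <<'E'
from h import *
from scipy.optimize import least_squares
T=np.load('pics/t3.npy',allow_pickle=True).item();S=np.load('pics/s3.npy',allow_pickle=True).item()
t=lambda u,v:np.array([(u-2.2)/5.4+130,(v-2.2)/5.4+180]);s=lambda u,v:np.array([(u-1.75)/4.5+240,(v-1.75)/4.5+270])
w=lambda p,L:np.array([p[0]+np.cos(p[2])*L[0]-np.sin(p[2])*L[1],p[1]+np.sin(p[2])*L[0]+np.cos(p[2])*L[1],L[2]])
z=.058
for nm,hx,hy,z,ct,cs in [('blank',.06,.02,.058,[(226,184),(300,184),(298,410),(226,410)],[(151,270),(428,294),(420,380),(145,357)]),
 ('box',.088,.078,.072,[(101,156),(394,95),(455,428),(162,485)],[(67,141),(455,112),(514,450),(88,487)])]:
    tl=[(hx,hy),(hx,-hy),(-hx,-hy),(-hx,hy)]; sl=[(hx,-hy),(-hx,-hy),(-hx,hy),(hx,hy)]
    A=[(T,[*L,z],t(*o)) for L,o in zip(tl,ct)];B=[(S,[*L,z],s(*o)) for L,o in zip(sl,cs)]
    for q in (A,B,A+B):
        f=lambda p:np.concatenate([proj(c,w(p,L))-o for c,L,o in q])
        r=least_squares(f,[.47,.28,.1]);print(nm,r.x.round(4),np.abs(r.fun).max().round(2))
E
python3 fit2.py
```

```text
blank [0.4726 0.2948 0.0218] 0.37
blank [0.4736 0.2972 0.029 ] 1.2
blank [0.4733 0.2964 0.0268] 1.36
box [0.4758 0.2838 0.2108] 0.37
box [0.4769 0.2869 0.2057] 1.24
box [0.4765 0.2858 0.2073] 1.5
```

Call:
{"method": "drive_tool", "body": {
  "deltas": [
    [[0.002,0.02,0],-0.02],
    [[0.002,0.04,0],-0.02],
    [[0.002,0.045,0],-0.03],
    [[0.002,0.045,0],-0.03],
    [[0.002,0.045,0],-0.03],
    [[0.002,0.045,0],-0.03],
    [[0.002,0.045,0],-0.02],
    [[0.002,0.045,0],-0.02],
    [[0.002,0.045,0],0],
    [[0.002,0.035,0],0]
  ],
  "gripper": 0.85
}}

```text
time_s: 10.35
eef_pos: [0.4651, 0.278, 0.2465]
eef_rot: [0.001, 1.0, -0.001, 0.012]
wrist_force: [0.7, -0.6, -0.6]
opening: 0.85
```

Call:
{"method": "drive_tool", "body": {
  "deltas": [
    [[0,0.01,0],0],
    [[0,0,0],0]
  ]
}}

```text
time_s: 10.55
eef_pos: [0.4632, 0.2935, 0.247]
eef_rot: [0.0, 1.0, 0.003, 0.011]
wrist_force: [-0.2, -0.4, 0.2]
opening: 0.848
```

Call:
{"method": "drive_tool", "body": {
  "deltas": [
    [[0.005,0.002,-0.02],0.018],
    [[0.004,0,-0.03],0],
    [[0,0,-0.03],0],
    [[0,0,-0.03],0],
    [[0,0,-0.02],0],
    [[0,0,-0.01],0],
    [[0,0,0],0]
  ]
}}

```text
time_s: 11.25
eef_pos: [0.4729, 0.2883, 0.1058]
eef_rot: [0.001, 1.0, 0.009, 0.013]
wrist_force: [-0.3, -0.7, -0.7]
opening: 0.85
```

```bash
python3 -c "
from h import *
o=get_obs();print(o['eef_pos'],o['eef_rot'])
b=snap('side','s4.png');a=snap('top','t4.png')
a=cv2.imread('pics/t4.png')[180:290,130:240];b=cv2.imread('pics/s4.png')[260:400,240:380]
cv2.imwrite('pics/c4.png',np.hstack([cv2.resize(a,(400,400)),cv2.resize(b,(400,400))]))"
```

```text
[0.47288799 0.28834004 0.10578814] [8.21821319e-04 9.99869702e-01 9.40610983e-03 1.30930551e-02]
```

View pics/c4.png

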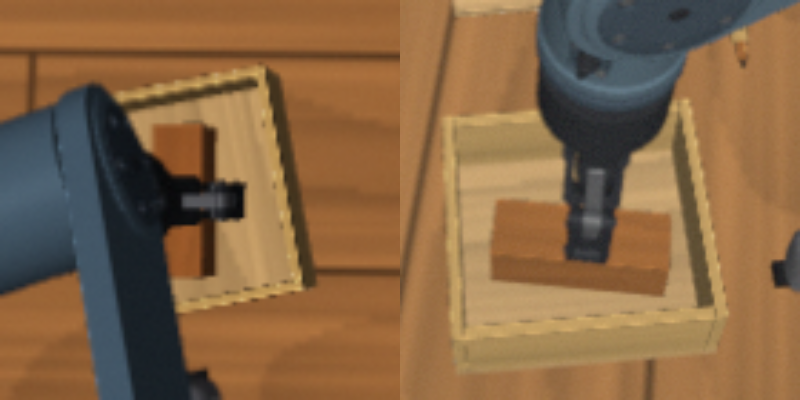

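Call:
{"method": "drive_tool", "body": {
  "deltas": [
    [[0,0.008,-0.005],0],
    [[0,0,-0.01],0],
    [[0,0,-0.01],0],
    [[0,0,0],0]
  ]
}}

```text
time_s: 11.75
eef_pos: [0.4769, 0.2989, 0.0848]
eef_rot: [-0.001, 1.0, 0.01, 0.018]
wrist_force: [-0.9, 0.3, -0.7]
opening: 0.844
```

Call:
{"method": "drive_tool", "body": {
  "deltas": [
    [[-0.004,-0.003,-0.015],0],
    [[-0.003,0,-0.015],0],
    [[-0.001,0,-0.012],0]
  ]
}}

```text
time_s: 12.05
eef_pos: [0.4705, 0.2968, 0.0433]
eef_rot: [-0.002, 1.0, 0.01, 0.02]
wrist_force: [0.1, 0.1, 0.7]
opening: 0.846
```

Call:
{"method": "drive_tool", "body": {
  "deltas": [
    [[0.001,0,-0.009],0]
  ]
}}

```text
time_s: 12.15
eef_pos: [0.471, 0.2967, 0.0333]
eef_rot: [-0.002, 1.0, 0.01, 0.02]
wrist_force: [0.6, -0.3, 0.3]
opening: 0.849
```

Call:
{"method": "drive_tool", "body": {
  "deltas": [
    [[0,0,0],0],
    [[0,0,0],0],
    [[0,0,0],0],
    [[0,0,0],0],
    [[0,0,0],0],
    [[0,0,0],0]
  ],
  "gripper": 0.0
}}

```text
time_s: 12.75
eef_pos: [0.4715, 0.2968, 0.0333]
eef_rot: [-0.002, 1.0, 0.01, 0.02]
wrist_force: [-0.1, -0.1, -1.7]
opening: 0.457
```

Call:
{"method": "drive_tool", "body": {
  "deltas": [
    [[0,0,0.005],0],
    [[0,0,0.015],0],
    [[0,0,0.025],0],
    [[0,0,0.03],0],
    [[0,0,0.03],0],
    [[0,0,0.02],0]
  ]
}}

```text
time_s: 13.35
eef_pos: [0.4683, 0.2956, 0.1637]
eef_rot: [-0.001, 1.0, 0.01, 0.017]
wrist_force: [1.1, 0.6, -1.7]
opening: 0.457
```

Call:
{"method": "drive_tool", "body": {
  "deltas": [
    [[0.002,-0.015,0.005],0.03],
    [[0.002,-0.03,0.0],0.08],
    [[0.002,-0.04,0],0.1],
    [[0.002,-0.04,0],0.1],
    [[0.002,-0.04,0],0.1],
    [[0.002,-0.04,0],0.1],
    [[0.002,-0.04,0],0.1],
    [[0.002,-0.04,0],0.1],
    [[0.002,-0.04,0],0.1],
    [[0.002,-0.04,0],0.1]
  ]
}}

```text
time_s: 14.35
eef_pos: [0.4914, -0.0761, 0.19]
eef_rot: [-0.011, 0.882, 0.47, 0.027]
wrist_force: [0.2, -0.2, -1.0]
opening: 0.454
```

Call:
{"method": "drive_tool", "body": {
  "deltas": [
    [[0.001,-0.03,0],0.07],
    [[0.001,-0.03,-0.002],0.07],
    [[0.001,-0.03,-0.002],0.07],
    [[0.001,-0.03,-0.002],0.07],
    [[0.001,-0.03,-0.002],0.07],
    [[0.001,-0.03,-0.002],0.07],
    [[0.001,-0.03,0],0.07],
    [[0.001,-0.025,0],0.05],
    [[0.001,-0.01,0],0.02],
    [[0,0,0],0]
  ]
}}

```text
time_s: 15.35
eef_pos: [0.4999, -0.3392, 0.1943]
eef_rot: [-0.011, 0.711, 0.703, 0.025]
wrist_force: [-0.1, 0.3, -2.0]
opening: 0.456
```

```bash
cat > st.py <<'E'
from h import *
o=get_obs();r=R.from_quat(o['eef_rot'][[1,2,3,0]]).as_matrix()
print('t',round(o['time_s'],2),'pos',o['eef_pos'].round(4),'zaxis',r[:,2].round(4),'yaw',np.arctan2(r[1,0],r[0,0]).round(4),'F',o['wrist_force'].round(1),'M',o['torque'].round(2),'op',round(o['opening'],3))
d=o['eef_pos'][:2]-[.5301,-.2654];c,s=np.cos(.0406),np.sin(.0406);print('in stop frame',c*d[0]+s*d[1],-s*d[0]+c*d[1])
print('q',o['q'].round(3))
E
python3 st.py
```

```text
t 15.35 pos [ 0.4999 -0.3392  0.1943] zaxis [ 0.0206  0.0504 -0.9985] yaw 1.5595 F [-0.1  0.3 -2. ] M [-0.01 -0.02 -0.02] op 0.456
in stop frame -0.033166891380022774 -0.07247390456263926
q [-0.819  0.287  1.557  0.051  1.321 -0.82 ]
```

Call:
{"method": "drive_tool", "body": {
  "deltas": [
    [[0,0,-0.015],0.02],
    [[0,-0.002,-0.025],0.02],
    [[0,0,-0.025],0.01],
    [[0,0,-0.025],0],
    [[0,0,-0.015],0],
    [[0,0,-0.01],0],
    [[0,0,-0.005],0]
  ]
}}

```text
time_s: 16.05
eef_pos: [0.5, -0.3352, 0.0708]
eef_rot: [-0.01, 0.69, 0.723, 0.025]
wrist_force: [-0.3, 0.3, -0.7]
opening: 0.458
```

```bash
python3 st.py; python3 -c "
from h import *
snap('side','s5.png');snap('top','t5.png')
a=cv2.imread('pics/t5.png')[190:280,320:440];b=cv2.imread('pics/s5.png')[100:200,260:370]
cv2.imwrite('pics/c5.png',np.hstack([cv2.resize(a,(400,400)),cv2.resize(b,(400,400))]))"; python3 st.py
```

```text
t 16.05 pos [ 0.5    -0.3352  0.0708] zaxis [ 0.02    0.0506 -0.9985] yaw 1.6178 F [-0.3  0.3 -0.7] M [-0.04 -0.02  0.01] op 0.458
in stop frame -0.03286177249854758 -0.06855398823280294
q [-0.814  0.433  1.638  0.055  1.094 -0.887]
t 16.15 pos [ 0.5002 -0.3356  0.0713] zaxis [ 0.0203  0.0502 -0.9985] yaw 1.6175 F [-0.6 -0.8 -2. ] M [ 0.04 -0.02  0.04] op 0.457
in stop frame -0.03274138867370238 -0.06895396081922989
q [-0.814  0.433  1.637  0.055  1.095 -0.887]
```

View pics/c5.png

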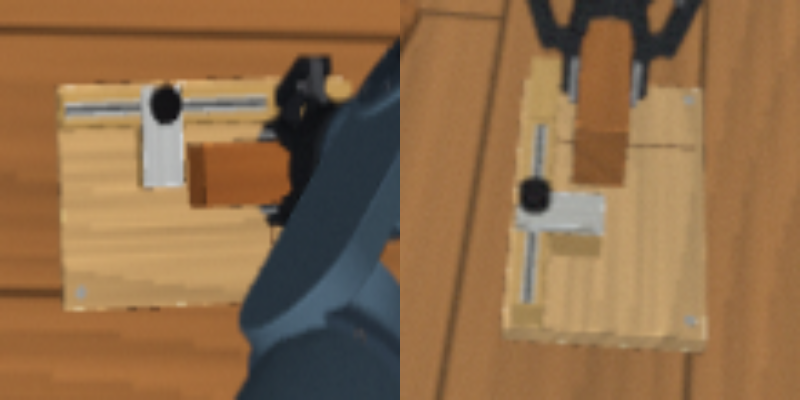

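Call:
{"method": "drive_tool", "body": {
  "deltas": [
    [[0,-0.002,-0.01],-0.003],
    [[0,-0.001,-0.01],-0.003],
    [[0,0,-0.005],0]
  ]
}}

```text
time_s: 16.45
eef_pos: [0.5023, -0.341, 0.0481]
eef_rot: [-0.006, 0.693, 0.721, 0.025]
wrist_force: [-0.4, 1.1, -1.9]
opening: 0.452
```

```bash
python3 st.py
```

```text
t 16.45 pos [ 0.5023 -0.341   0.0481] zaxis [ 0.0254  0.0451 -0.9987] yaw 1.6113 F [-0.4  1.1 -1.9] M [-0.06  0.01  0.  ] op 0.452
in stop frame -0.030885563047247332 -0.07435866013706569
q [-0.818  0.472  1.637  0.057  1.049 -0.887]
```

Call:
{"method": "drive_tool", "body": {
  "deltas": [
    [[0,0,-0.005],0],
    [[0,0,-0.002],0]
  ]
}}

```text
time_s: 16.65
eef_pos: [0.5021, -0.3411, 0.04]
eef_rot: [-0.007, 0.693, 0.721, 0.025]
wrist_force: [-0.2, 0.0, -1.8]
opening: 0.457
```

Call:
{"method": "drive_tool", "body": {
  "deltas": [
    [[0,0,-0.002],0]
  ]
}}

```text
time_s: 16.75
eef_pos: [0.5025, -0.3413, 0.0396]
eef_rot: [-0.007, 0.693, 0.721, 0.025]
wrist_force: [-5.0, 6.9, 25.1]
opening: 0.459
```

```bash
python3 st.py
```

```text
t 16.75 pos [ 0.5025 -0.3413  0.0396] zaxis [ 0.0253  0.0452 -0.9987] yaw 1.6111 F [-5.   6.9 25.1] M [ 0.85  1.36 -0.06] op 0.459
in stop frame -0.030649012432991354 -0.07475210162999134
q [-0.818  0.486  1.638  0.058  1.035 -0.888]
```

Call:
{"method": "drive_tool", "body": {
  "deltas": [
    [[0.003,0,0],0],
    [[0.003,0,0],0]
  ]
}}

```text
time_s: 16.95
eef_pos: [0.5092, -0.342, 0.0408]
eef_rot: [-0.006, 0.693, 0.721, 0.025]
wrist_force: [0.2, -0.8, -1.5]
opening: 0.453
```

```bash
python3 st.py
```

```text
t 16.95 pos [ 0.5092 -0.342   0.0408] zaxis [ 0.0265  0.0438 -0.9987] yaw 1.611 F [ 0.2 -0.8 -1.5] M [ 0.    0.02 -0.01] op 0.453
in stop frame -0.024038527804127317 -0.0757326177675106
q [-0.811  0.493  1.623  0.057  1.039 -0.88 ]
```

Call:
{"method": "drive_tool", "body": {
  "deltas": [
    [[0,0.004,-0.001],0],
    [[0,0.004,0],0],
    [[0,0.003,0],0]
  ]
}}

```text
time_s: 17.25
eef_pos: [0.5099, -0.3325, 0.0402]
eef_rot: [-0.004, 0.693, 0.721, 0.024]
wrist_force: [-2.3, -10.8, -1.3]
opening: 0.456
```

```bash
python3 st.py
```

```text
t 17.25 pos [ 0.5099 -0.3325  0.0402] zaxis [ 0.028   0.0394 -0.9988] yaw 1.6116 F [ -2.3 -10.8  -1.3] M [-1.98  0.39  0.21] op 0.456
in stop frame -0.022875342930166128 -0.06622177476457371
q [-0.798  0.483  1.64   0.056  1.028 -0.867]
```

Call:
{"method": "drive_tool", "body": {
  "deltas": [
    [[0.002,0,0],0],
    [[0.002,0,0],0]
  ]
}}

```text
time_s: 17.45
eef_pos: [0.5137, -0.3325, 0.0402]
eef_rot: [-0.003, 0.692, 0.721, 0.023]
wrist_force: [-0.5, -0.9, -1.0]
opening: 0.457
```

```bash
python3 st.py
```

```text
t 17.45 pos [ 0.5137 -0.3325  0.0402] zaxis [ 0.0276  0.0385 -0.9989] yaw 1.612 F [-0.5 -0.9 -1. ] M [-0.24  0.09  0.06] op 0.457
in stop frame -0.01913567845163915 -0.0663562866495243
q [-0.793  0.489  1.631  0.054  1.03  -0.862]
```

Call:
{"method": "drive_tool", "body": {
  "deltas": [
    [[0.002,0.001,0],0],
    [[0.002,0.001,0],0]
  ]
}}

```text
time_s: 17.65
eef_pos: [0.5148, -0.3324, 0.04]
eef_rot: [-0.005, 0.691, 0.722, 0.02]
wrist_force: [-11.7, -5.7, 3.8]
opening: 0.459
```

```bash
python3 st.py;  python3 -c "
from h import *
snap('side','s6.png');snap('top','t6.png')
a=cv2.imread('pics/t6.png')[190:280,320:440];b=cv2.imread('pics/s6.png')[100:200,260:370]
cv2.imwrite('pics/c6.png',np.hstack([cv2.resize(a,(400,300)),cv2.resize(b,(400,364))[:300]]))"; python3 st.py
```

```text
t 17.65 pos [ 0.5148 -0.3324  0.04  ] zaxis [ 0.0208  0.0357 -0.9991] yaw 1.6145 F [-11.7  -5.7   3.8] M [-0.97  2.16  0.33] op 0.459
in stop frame -0.01801338977260633 -0.06628951535851317
q [-0.788  0.493  1.626  0.046  1.034 -0.855]
t 17.75 pos [ 0.5148 -0.3323  0.04  ] zaxis [ 0.0209  0.0359 -0.9991] yaw 1.6143 F [-8.9 -5.5  2.5] M [-0.91  1.74  0.39] op 0.459
in stop frame -0.018030713115826255 -0.06625524561579317
q [-0.788  0.493  1.626  0.047  1.034 -0.855]
```

View pics/c6.png

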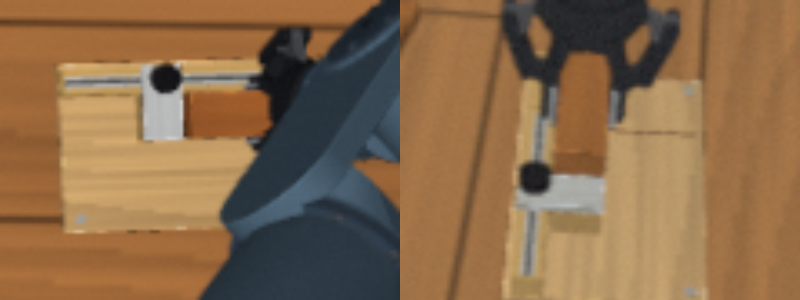

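Call:
{"method": "drive_tool", "body": {
  "deltas": [
    [[0.002,0.0015,-0.0005],0],
    [[0.002,0.0025,-0.0005],0]
  ]
}}

```text
time_s: 17.95
eef_pos: [0.515, -0.3323, 0.0396]
eef_rot: [-0.006, 0.691, 0.723, 0.016]
wrist_force: [-11.3, -12.2, 4.3]
opening: 0.458
```

```bash
python3 st.py;  python3 -c "
from h import *
snap('side','s7.png');snap('top','t7.png')
a=cv2.imread('pics/t7.png');b=cv2.imread('pics/s7.png')
cv2.imwrite('pics/c7.png',np.hstack([cv2.resize(a[190:280,320:440],(400,300)),cv2.resize(b[100:200,260:370],(400,364))[:300]]))
cv2.imwrite('pics/c8.png',np.hstack([cv2.resize(a[100:300,120:320],(400,400)),cv2.resize(b[200:400,170:370],(400,400))]))"; python3 st.py
```

```text
t 17.95 pos [ 0.515  -0.3323  0.0396] zaxis [ 0.0134  0.0306 -0.9994] yaw 1.6155 F [-11.3 -12.2   4.3] M [-1.66  2.08  0.22] op 0.458
in stop frame -0.017807911144743838 -0.06625110680783211
q [-0.783  0.495  1.622  0.036  1.036 -0.846]
t 18.05 pos [ 0.515  -0.3323  0.0396] zaxis [ 0.0133  0.0306 -0.9994] yaw 1.6155 F [-10.5  -9.7   3.8] M [-1.39  1.97  0.2 ] op 0.455
in stop frame -0.017834527566241324 -0.06626495293190296
q [-0.783  0.495  1.622  0.036  1.036 -0.846]
```

View pics/c7.png

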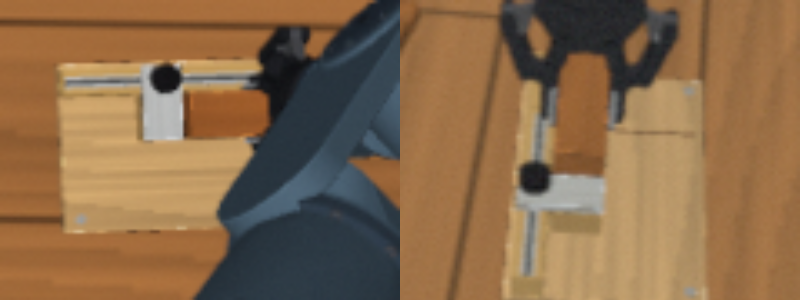

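View pics/c8.png

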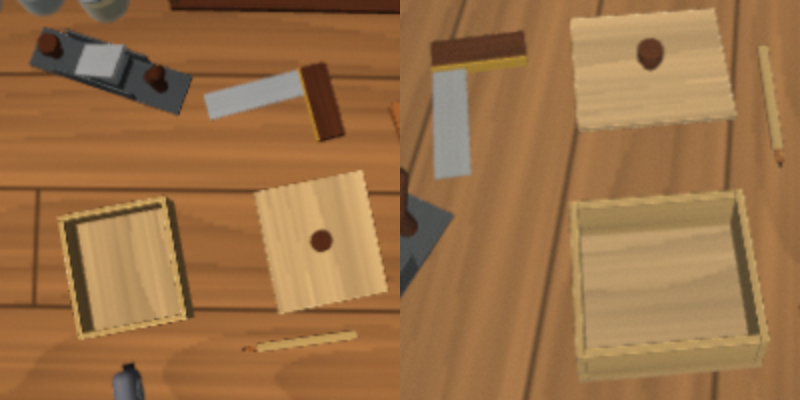

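```bash
python3 -c "
from h import *
print(hand_in())"; python3 st.py
```

```text
the job is handed in; nothing more can be done
None
the job is handed in; nothing more can be done
```

I set the lid down flat in the clear space and released it. The oak blank is now on the sawing board, still gripped and pushed against both the fence and the stop. I handed the job in at about 18 s of the 70 s allowed; the interface gives no verdict.

**Last checks that passed:**
- **Push:** the wrist read about 10 N in the fence direction and 10 N in the stop direction, steady over the last 0.1 s.
- **Seating:** in both pictures the blank looks flush with the fence and the stop, with its underside at about board height.
- **Alignment:** the tool was turned to within about 0.004 rad of the board.
- **Lid and bystanders:** the lid lies flat and clear of box and board. The plane, square and pencil in view were not moved; the final close-ups did not cover the saw, mallet and offcut, and showed only part of the tape.

**Checks that disagreed or fell short:**
- **Stop contact:** I felt it with the tool centre at y ≈ -66 mm in my fitted stop frame, where -60 mm was expected. I put this down to the blank sitting off-centre in the grip plus calibration error. The top view fits a flush end.
- **Tool tilt:** it drifted by up to about 0.06 rad on the way and was about 0.03 rad at the end. I estimate the blank's own tilt at under 0.02 rad but did not measure it.
- **Side camera:** it placed the finger about 5 mm off from the top camera along x.

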